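Find the unevenly packed carton on the knife-edge gauge

ROBOT

A 6-joint arm with a two-finger parallel gripper is mounted at the origin on a cart in front of the work surface, level with it; the furniture and walls round the work are solid. World frame = base frame: x ahead of the robot, y to its left, z up, the work surface at z = 0. Lengths are in m, angles in degrees, forces in N, time in s.
With the tool pointing down it reaches from about 0.35 to 0.975 m from the base axis. Payload 7.1 kg.
Tool frame: the origin (TCP) lies on the centre line of the jaws, within the pads' length; the fingertips stand 25 mm ahead of it and the grasp point (between the pads) lies 6 mm ahead of it (tips_ahead is the distance from the TCP to the fingertips, in m); x points along the fingers, z is the direction in which the jaws open and shut, and the axes are right-handed (so a half turn about x gives the same grasp; the last joint's range is limited). The gripper opens to 88 mm and grips with 3 to 60 N. Pads are 20 mm wide; open, the fingers measure 115 mm over their backs; the gripper's body (75 mm by 178 mm) begins 61 mm behind the grasp point.
Start: joints at [62.51, 24.242, 93.386, -0, 62.372, -1.089], TCP at [0.278, 0.56, 0.248] pointing down, gripper open.
Joint ranges: [-172.04, 172.04], [-51.8, 120.97], [4.93, 147.93], [-75.15, 255.16], [6.16, 154.13], [-145.62, 145.62]. Speed limits (degrees/s): [136.94, 136.94, 172.46, 180, 180, 180].

INTERFACE

Orientations are given as [roll, pitch, yaw] about the fixed x, y, z axes, in that order (R = Rz(yaw) Ry(pitch) Rx(roll)).
In Python, from plant import * gives the robot as it stands. The module is installed in compiled form; this text tells all that it offers.
- The arm moves only by the tool apply_moves, never from a script. Its argument "plan" is a list that holds one entry, the list of rows, each a list of 4 numbers: the shift along the world's x, y, z in mm, then the turn about the world's z in rad. In form: [[[dx, dy, dz, spin], ...]]. A call has 1 to 20 rows; each row is the pose to reach, as a shift and turn from the pose commanded when the call began; what a row does not reach only later rows make up. A row lasts 1/8 s, in which the tool goes at most 62.5 mm and 10.7 degrees, less where a joint would pass 70% of its speed; a pose out of reach is approached as far as the arm can. A call with a gripper value outside its range is refused whole. "jaw" is the finger opening in mm, from 0 to 87.8, set as the call begins (left out, the last holds). The fingers move at their own pace and stop on an object; "squeeze" is the grip in N (left out, the last holds). Time passes only in rows, so rows that repeat a pose let the fingers close. It gives the time, the measured TCP pose, the force and the opening at its end, in the units of the state.
- state(): the state, without advancing time (a new reading comes with each control period).
- snapshot(name): name is "scene" or "top"; returns a dict with "color" (480x640x3 uint8, blue, green, red), "K" (3x3 intrinsics, pixels), "dist_coeffs" ([k1, k2, p1, p2, k3] as OpenCV has them; the pictures are not rectified), "R" (3x3) and "t" (3): a world point X has camera coordinates R X + t. Camera axes: x right, y down, z forward; pixel columns grow to the right and rows downward; lengths in m; the calibration is good to about 2 mm. A picture is of the moment at which its call begins. There is no depth.
- close_job(): hands the job in, once; it reports no verdict.
The state is a dict: "time": time; "joint_pos": joint angles; "joint_velocities": joint speeds; "effort": joint torques, N m; "ee_pos": TCP position; "eef_rot": TCP orientation; "force": force on the tool from outside, world axes, zero at the start; "torque": the same for the moment, N m; "gripper_width": opening from 0.0 (shut) to 1.0 (fully open).
Only numpy, scipy, OpenCV 4.12 (cv2) and the standard library are available. Lean on these libraries where they do the work, as an engineer would, in place of code of your own. Each camera call takes 0.05 s, during which the arm holds its last target. There are 200 camera calls.

TASK

Two look-alike sealed cartons wait on the grey infeed deck of the balance gauge. One after the other, slide each carton along (do not lift it off the infeed) until it rests on the steel knife edge alone, let go and let it settle: if it stays level, slide it on, without ever lifting it, until it lies fully on the green outfeed deck; if one end drops, it is badly packed, so pick it up and lay it flat in the red reject tray. Clear the first carton from the knife edge before testing the second, test both, and leave the bottles and the tape roll where they stand.

Things in the scene. Friction and masses are not known exactly. Their poses are not given: they have to be found in the camera images.
- gauge: Fixed balance gauge, 410 mm long, 136 mm wide, long side across the robot's front. Origin at worktop level under the middle of the knife edge; x is the direction in which cartons are slid (infeed, knife edge, outfeed), y across, z up.
- infeed (a point): Middle of the top of the grey infeed deck, 34 mm above the worktop, x = -143 mm on the gauge; the deck spans gauge x -250 to -36 mm. Two aluminium guides along its edges rise 10 mm above it, 115 mm apart (y = -57.5 and 57.5), and centre a carton. Axes as the gauge's.
- knife (a point): Middle of the steel knife edge's top, 33.5 mm above the worktop: a flat land 8 mm wide along gauge x from -36 to 36 mm, alone in an open gap between the decks. Rubber pads 10 mm lower on both sides catch a carton end that drops (lean about 0.2 rad; a balanced carton stays within 0.03). A carton rests on the edge alone while its centre is within 12 mm of this point along x.
- outfeed (a point): Middle of the top of the green outfeed deck, 32.5 mm above the worktop, x = 94 mm on the gauge; the deck spans gauge x 36 to 152 mm, then a stop 8 mm thick and 10 mm high.
- carton_a: White sealed carton with a teal band, 46 x 110 x 20 mm, about 120 g. The two look and weigh alike; one is filled evenly, in the other all contents sit at one end. Origin at the centre of its underside; x along its 46 mm width, y along its length, z up. It starts on the infeed deck between the guides, one carton behind the other, lying across the travel (x along gauge x).
- carton_b: White sealed carton with a teal band, 46 x 110 x 20 mm, about 120 g. The two look and weigh alike; one is filled evenly, in the other all contents sit at one end. Origin at the centre of its underside; x along its 46 mm width, y along its length, z up. It starts on the infeed deck between the guides, one carton behind the other, lying across the travel (x along gauge x).
- reject_tray: Fixed shallow red tray, 180 mm (x) by 150 mm (y), 22 mm high, walls and floor 4 mm thick. Origin at worktop level under its centre.
- amber_bottle: Bystander: brown tablet bottle with black cap, 50 mm across, 85 mm high, standing behind the gauge; origin at the centre of its underside.
- dropper_bottle: Bystander: small brown dropper bottle, 34 mm across, 102 mm high, standing at the back; origin at the centre of its underside.
- tape_roll: Bystander: roll of brown tape lying flat, 93 mm across, 48 mm high, at the back left; origin at the centre of its underside.

How it is judged (in metres and radians):
On the way, in this order (a step that is already met when the one before it is completed fails the run):
1. the first carton rests on the knife edge alone, untouched, and has settled (level or tipped) (((x of carton_a in the frame of gauge between -0.0125 and 0.0125 m and y of carton_a in the frame of gauge between -0.02 and 0.02 m and linear speed of carton_a below 0.02 m/s and angular speed of carton_a below 0.15 rad/s and contact force between each of the fingers, the arm and carton_a below 0.05 N and angle between carton_a's own z axis and vertical below 0.05 rad) or (x of carton_b in the frame of gauge between -0.0125 and 0.0125 m and y of carton_b in the frame of gauge between -0.02 and 0.02 m and linear speed of carton_b below 0.02 m/s and angular speed of carton_b below 0.15 rad/s and contact force between each of the fingers, the arm and carton_b below 0.05 N and angle between carton_b's own z axis and vertical above 0.1 rad))), for 0.3 s.
2. with the first carton already on the outfeed deck (level one) or in the reject tray (tipping one), the second carton rests on the knife edge alone, untouched, and has settled ((((x of carton_a in the frame of gauge between -0.0125 and 0.0125 m and y of carton_a in the frame of gauge between -0.02 and 0.02 m and linear speed of carton_a below 0.02 m/s and angular speed of carton_a below 0.15 rad/s and contact force between each of the fingers, the arm and carton_a below 0.05 N and angle between carton_a's own z axis and vertical below 0.05 rad) and (x of carton_b in the frame of reject_tray between -0.066 and 0.066 m and y of carton_b in the frame of reject_tray between -0.058 and 0.058 m and height (world z) of carton_b below 0.012 m and angle between carton_b's own z axis and vertical below 0.06 rad and linear speed of carton_b below 0.02 m/s and angular speed of carton_b below 0.15 rad/s and contact force between each of the fingers, the arm and carton_b below 0.05 N)) or ((x of carton_b in the frame of gauge between -0.0125 and 0.0125 m and y of carton_b in the frame of gauge between -0.02 and 0.02 m and linear speed of carton_b below 0.02 m/s and angular speed of carton_b below 0.15 rad/s and contact force between each of the fingers, the arm and carton_b below 0.05 N and angle between carton_b's own z axis and vertical above 0.1 rad) and (x of carton_a in the frame of gauge between 0.057 and 0.135 m and y of carton_a in the frame of gauge between -0.035 and 0.035 m and height (world z) of carton_a between 0.028 and 0.038 m and angle between carton_a's own z axis and vertical below 0.05 rad and linear speed of carton_a below 0.02 m/s and angular speed of carton_a below 0.15 rad/s and contact force between each of the fingers, the arm and carton_a below 0.05 N)))), for 0.3 s.
At the end, for the whole second after the job is handed in: The evenly filled carton lies flat and still, fully on the green outfeed deck (its centre 57 to 135 mm past the knife-edge centre and within 35 mm of the gauge's centre line); the unevenly filled carton lies flat and still on the floor of the reject tray; both are released (x of carton_a in the frame of gauge between 0.057 and 0.135 m and y of carton_a in the frame of gauge between -0.035 and 0.035 m and height (world z) of carton_a between 0.028 and 0.038 m and angle between carton_a's own z axis and vertical below 0.05 rad and linear speed of each of carton_a, carton_b below 0.02 m/s and angular speed of each of carton_a, carton_b below 0.15 rad/s and contact force between each of the fingers, the arm and carton_a below 0.05 N and x of carton_b in the frame of reject_tray between -0.066 and 0.066 m and y of carton_b in the frame of reject_tray between -0.058 and 0.058 m and height (world z) of carton_b below 0.012 m and angle between carton_b's own z axis and vertical below 0.06 rad and contact force between each of the fingers, the arm and carton_b below 0.05 N); the robot touches nothing.
It fails at once if the evenly filled carton is lifted more than about 25 mm (height (world z) of carton_a above 0.06 m).
It fails at once if the other carton is lifted from the infeed deck (x of carton_b in the frame of gauge between -0.25 and -0.05 m and y of carton_b in the frame of gauge between -0.06 and 0.06 m and height (world z) of carton_b between 0.06 and 0.1 m).
It fails at once if a carton is turned on its side or over (angle between any of carton_a, carton_b's own z axis and vertical above 0.9 rad).
It fails at once if a carton falls off the gauge to the worktop outside the tray, or to the floor (height (world z) of carton_a below 0.012 m or height (world z) of carton_b below 0.002 m).
It fails at once if a bystander bottle or the tape roll is pushed more than 25 mm (distance of any of amber_bottle, tape_roll, dropper_bottle from where it was at the start of the episode above 0.025 m).
It also fails if it takes over 70 s, if anything falls off the work surface, if the arm or the gripper's body presses on something with over 40 N, if the wrist force passes 120 N, or if a joint passes its speed limit or range.

## Working session

There is one attempt and no reset: what is moved stays moved. The work goes in short steps, Python scripts to look and compute and a tool call to move; the robot and the scene stay as the last step left them, time stands still between calls to the robot, and variables do not carry over. Pictures are saved under pics/ and viewed, about 8 in all and at most 12, crops included, and the job is handed in when it is done.

Besides the shell and the picture viewer there is one more tool, called after "Request:" as name(argument=value, ...), one argument or row to a line, values as JSON. apply_moves: Moves the arm, as the interface text tells. Its arguments: {"type":"object","properties":{"plan":{"type":"array"},"jaw":{"type":"number"},"squeeze":{"type":"number"}},"required":["plan"]}

```bash
mkdir -p pics
cat > h.py <<'E'
from plant import *
import numpy as np, cv2
def ray(s,uv,z):
    p=cv2.undistortPoints(np.array(uv,float).reshape(-1,1,2),np.array(s["K"]),np.array(s["dist_coeffs"])).reshape(-1,2)
    R=np.array(s["R"]);t=np.array(s["t"]).ravel()
    C=-R.T@t; d=np.c_[p,np.ones(len(p))]@R
    return C+d*((z-C[2])/d[:,2])[:,None]
def proj(s,X):
    return cv2.projectPoints(np.array(X,float).reshape(-1,1,3),cv2.Rodrigues(np.array(s["R"]))[0],np.array(s["t"],float),np.array(s["K"]),np.array(s["dist_coeffs"]))[0].reshape(-1,2)
E
python3 - <<'E'
from h import *
for n in("scene","top"):
    s=snapshot(n);cv2.imwrite(f"pics/{n}0.png",s["color"]);print(n,-np.array(s["R"]).T@np.array(s["t"]).ravel())
st=state();print(st)
E
```

```text
scene [ 0.15206212 -0.56958326  0.91898235]
top [ 0.40922166 -0.01153012  1.38390324]
{'time': 0.1, 'joint_pos': array([ 6.25084122e+01,  2.42811557e+01,  9.34258747e+01,  1.35795275e-03,
        6.23735451e+01, -1.08727468e+00]), 'joint_velocities': array([ 0.05972226, -0.07947463, -0.32775466, -0.11525849, -0.04735587,
        0.00523354]), 'effort': array([ 1.79821018e-04, -5.45610881e+01, -2.74327397e+01,  6.45458023e-02,
        1.87889091e-02, -8.44137816e-06]), 'ee_pos': array([0.27768252, 0.55940624, 0.24697548]), 'eef_rot': array([ 178.05789298,   89.91941559, -118.34705068]), 'force': array([-0.27882471, -0.3296978 ,  0.40923531]), 'torque': array([-0.0194503 , -0.02804856,  0.01427944]), 'gripper_width': 0.9964139648614321}
```

View pics/top0.png

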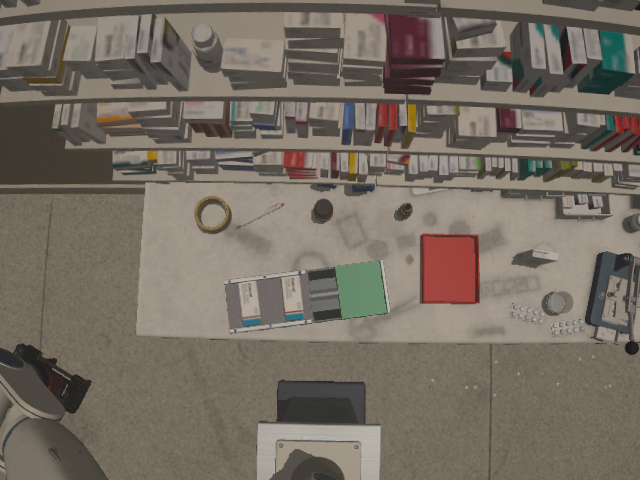

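View pics/scene0.png

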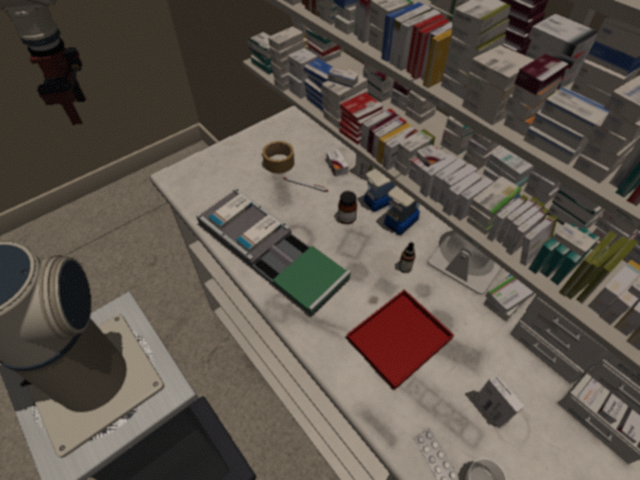

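The top view shows the gauge at about (227–388, 260–332), green outfeed at (362, 290), cartons at (250, 303) and (293, 297), and the red tray at (450, 269). The scene view agrees. The travel direction is roughly world −y.

Run:
```python
from h import *
s=snapshot("top");im=s["color"];hsv=cv2.cvtColor(im,cv2.COLOR_BGR2HSV)
def big(m,k=1):
    c=cv2.findContours(m.astype(np.uint8),cv2.RETR_EXTERNAL,cv2.CHAIN_APPROX_NONE)[0]
    return sorted(c,key=cv2.contourArea)[::-1][:k]
roi=np.zeros(im.shape[:2],bool);roi[225:340,190:500]=1
H,S,V=[hsv[...,i] for i in range(3)]
def rep(n,c,z):
    p=ray(s,cv2.boxPoints(cv2.minAreaRect(c)),z)[:,:2].astype(np.float32)
    e1,e2=p[1]-p[0],p[2]-p[1]
    print(n,np.round(p.mean(0),4),"sides",np.linalg.norm(e1).round(4),np.linalg.norm(e2).round(4),"dir",np.degrees(np.arctan2(e1[1],e1[0])).round(2),np.degrees(np.arctan2(e2[1],e2[0])).round(2))
    return p
g=rep("green",big(roi&(H>50)&(H<85)&(S>60))[0],.0325)
rep("tray",big(roi&((H<8)|(H>172))&(S>120))[0],.022)
cr=roi.copy();cr[:,:232]=0;cr[:,305:]=0;cr[:275]=0;cr[:326]=cr[:326]
for c in big(cr&(H>85)&(H<110)&(S>100),2): rep("teal",c,.054)
print(g)
x=im[255:340,215:400];cv2.imwrite("pics/crop1.png",cv2.resize(x,None,fx=4,fy=4,interpolation=cv2.INTER_CUBIC))
```

```text
green [ 0.4961 -0.1007] sides 0.1161 0.133 dir -81.19 -171.88
tray [ 0.557  -0.3368] sides 0.1529 0.1793 dir -88.74 178.99
teal [0.4239 0.0665] sides 0.0431 0.0133 dir -81.66 -171.51
teal [0.408  0.1721] sides 0.0433 0.0133 dir -81.48 -171.06
[[ 0.55293584 -0.03363207]
 [ 0.5707129  -0.14833215]
 [ 0.43903068 -0.16711874]
 [ 0.42187887 -0.05357163]]
```

View pics/crop1.png

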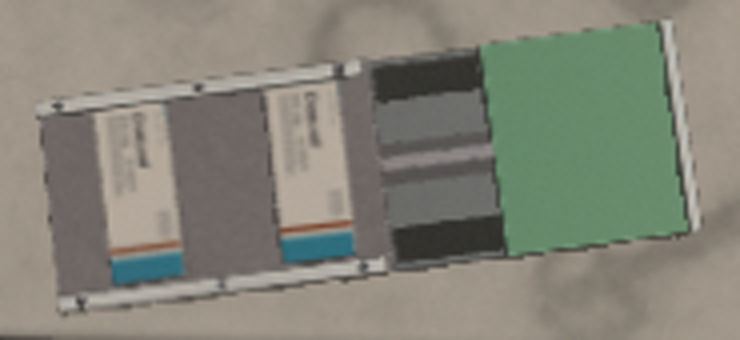

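```bash
cat >> h.py <<'E'
from scipy.spatial.transform import Rotation as Ro
TH=np.radians(-81.6);ux=np.array([np.cos(TH),np.sin(TH)]);uy=np.array([-ux[1],ux[0]])
O=np.array([.4961,-.1007])-.094*ux
def g2w(x,y): return O+x*ux+y*uy
def w2g(p): d=np.array(p)[:2]-O; return np.array([d@ux,d@uy])
def tool():
    st=state();M=Ro.from_euler("xyz",st["eef_rot"],degrees=True).as_matrix();z=M[:,2]
    a=np.degrees(np.arctan2(z[1],z[0]))
    dy=(np.degrees(TH)-a+90)%180-90
    print("t",round(st["time"],2),"tcp",st["ee_pos"].round(4),"gauge",w2g(st["ee_pos"]).round(4),"zdir",a.round(2),"need spin deg",dy.round(2),"rad",np.radians(dy).round(4),"down",M[:,0].round(3),"w",st["gripper_width"],"F",st["force"].round(2),"j6",st["joint_pos"][5].round(1))
    return st
E
python3 - <<'E'
from h import *
st=tool();print(O,ux,uy)
for c in((.4239,.0665),(.408,.1721)):
    g=w2g(np.array(c)+.0483*uy);w=g2w(*g);print(g,w,"shift mm",(w-st["ee_pos"][:2])*1e3)
E
```

```text
t 0.15 tcp [0.2777 0.5595 0.2471] gauge [-0.591  -0.1196] zdir 63.6 need spin deg 34.8 rad 0.6074 down [-0.001 -0.001 -1.   ] w 1.0025266926621144 F [ 0.55  0.36 -0.59] j6 -1.1
[ 0.4823682 -0.0077084] [ 0.14608303 -0.98927233] [0.98927233 0.14608303]
[-0.08195353  0.00129962] [0.47168185 0.07355581] shift mm [ 193.97300308 -485.9028692 ]
[-0.18874341  0.00099656] [0.45578185 0.17915581] shift mm [ 178.07300308 -380.3028692 ]
```

Request:
apply_moves(
  plan=[
    [[40, -100, 0, 0.15], [80, -200, 0, 0.3], [120, -300, 0, 0.45], [160, -400, -20, 0.607], [194, -486, -60, 0.607], [194, -486, -100, 0.607], [194, -486, -100, 0.607], [194, -486, -100, 0.607], [194, -486, -100, 0.607], [194, -486, -100, 0.607], [194, -486, -100, 0.607], [194, -486, -100, 0.607], [194, -486, -100, 0.607]],
  ],
  jaw=70,
  squeeze=15,
)

```text
time: 1.78
ee_pos: [0.4718, 0.0748, 0.1481]
eef_rot: [-86.8, 90.0, 11.7]
force: [0.1, 0.1, 0.0]
gripper_width: 0.795
```

Run:
```python
from h import *
tool()
s=snapshot("scene");cv2.imwrite("pics/s1.png",cv2.resize(s["color"][150:330,170:370],None,fx=4,fy=4)[:600])
s=snapshot("scene");im=s["color"]
for X in(-.105,-.059):
  print([proj(s,[*g2w(X,y),.054])[0].round(1) for y in(-.055,.055)])
```

```text
t 1.77 tcp [0.4718 0.0748 0.1481] gauge [-0.0832  0.0016] zdir 98.47 need spin deg -0.07 rad -0.0013 down [ 0.001  0.    -1.   ] w 0.7946158707354117 F [0.12 0.06 0.01] j6 -90.9
[array([234.9, 238.4]), array([267.7, 213.2])]
[array([247.5, 248.6]), array([280.3, 222.5])]
```

View pics/s1.png

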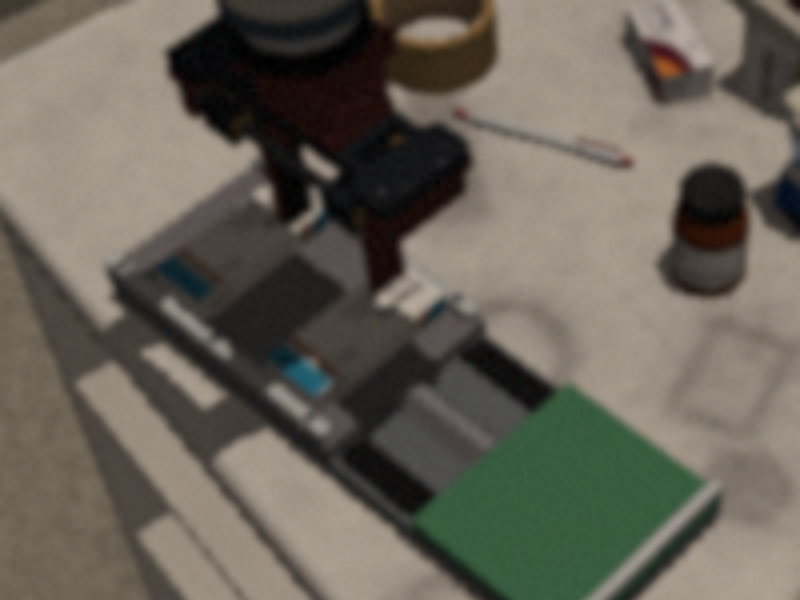

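The front carton's teal-end corners are at crop (265, 350) and (310, 395), as predicted. The open jaws straddle it, so I descend and grip.

Request:
apply_moves(
  plan=[
    [[0, -1, -40, 0], [0, -1, -75, 0], [0, -1, -86, 0], [0, -1, -86, 0], [0, -1, -86, 0], [0, -1, -86, 0]],
  ],
)

```text
time: 2.62
ee_pos: [0.4726, 0.0729, 0.0627]
eef_rot: [-91.1, 89.9, 7.3]
force: [0.1, -0.1, 0.3]
gripper_width: 0.802
```

Request:
apply_moves(
  plan=[
    [[0, 0, 0, 0], [0, 0, 0, 0], [0, 0, 0, 0], [0, 0, 0, 0], [0, 0, 0, 0], [0, 0, 0, 0]],
  ],
  jaw=30,
)

```text
time: 3.38
ee_pos: [0.472, 0.0728, 0.0619]
eef_rot: [-99.4, 90.0, -1.1]
force: [0.0, -0.9, 5.7]
gripper_width: 0.525
```

```bash
python3 -c "
from h import *
st=tool();print((g2w(0,0.0)-st['ee_pos'][:2])*1e3)"
```

```text
t 3.38 tcp [0.472  0.0728 0.0619] gauge [-0.0812  0.0015] zdir 98.38 need spin deg 0.02 rad 0.0004 down [ 0. -0. -1.] w 0.5250815273070267 F [ 0.02 -0.85  5.73] j6 -91.0
[ 10.38223924 -80.50531063]
```

```bash
python3 -c "
from h import *
s=snapshot('top')
P=np.array([[383,163],[495,150],[45,108],[358,66],[60,303],[385,265]])/4+[215,255]-.375
for p,z in zip(P,[.0335]*2+[.044]*4): print(w2g(ray(s,p,z)[0]).round(4))
"
```

```text
[-0.0347  0.0012]
[0.037  0.0004]
[-0.2437  0.062 ]
[-0.0426  0.0637]
[-0.2475 -0.0617]
[-0.0412 -0.0631]
```

Request:
apply_moves(
  plan=[
    [[1.5, -10, 0.7, 0], [4, -26, 0.7, 0], [6.5, -44, 0.7, 0], [9, -62, 0.7, 0], [10.7, -75, 0.7, 0], [11.3, -81, 0.7, 0], [11.3, -81, 0.7, 0], [11.3, -81, 0.7, 0], [11.3, -81, 0.7, 0]],
  ],
)

```text
time: 4.55
ee_pos: [0.4831, -0.0078, 0.0624]
eef_rot: [72.8, 90.0, 171.3]
force: [0.0, 0.8, -1.5]
gripper_width: 0.528
```

```bash
python3 -c "
from h import *
tool()"
```

```text
t 4.55 tcp [ 0.4831 -0.0078  0.0624] gauge [0.0002 0.0007] zdir 98.42 need spin deg -0.02 rad -0.0003 down [-0.  0. -1.] w 0.5280523682712857 F [ 0.02  0.79 -1.45] j6 -100.8
```

Request:
apply_moves(
  plan=[
    [[0, 0, -0.6, 0], [0, 0, -0.6, 0]],
  ],
)

```text
time: 4.8
ee_pos: [0.4831, -0.008, 0.0617]
eef_rot: [82.1, 90.0, -179.5]
force: [0.0, 0.7, -1.4]
gripper_width: 0.528
```

Request:
apply_moves(
  plan=[
    [[0, 0, 0, 0], [0, 0, 0, 0], [0, 0, 0, 0], [0, 0, 0, 0], [0, 0, 0, 0], [0, 0, 30, 0], [0, 0, 80, 0], [0, 0, 100, 0], [0, 0, 100, 0], [0, 0, 100, 0]],
  ],
  jaw=60,
)

```text
time: 6.05
ee_pos: [0.4826, -0.0082, 0.161]
eef_rot: [79.2, 89.9, 177.6]
force: [0.0, -0.1, 0.3]
gripper_width: 0.683
```

Run:
```python
from h import *
tool()
s=snapshot("scene");t=snapshot("top")
a=cv2.resize(s["color"][190:310,200:330],(650,600),interpolation=cv2.INTER_CUBIC)
cv2.imwrite("pics/k1.png",a);cv2.imwrite("pics/k1t.png",t["color"])
```

```text
t 6.05 tcp [ 0.4826 -0.0082  0.161 ] gauge [0.0005 0.0002] zdir 98.38 need spin deg 0.02 rad 0.0004 down [-0.001  0.    -1.   ] w 0.6830689914091507 F [ 0.03 -0.09  0.26] j6 -100.8
```

View pics/k1.png

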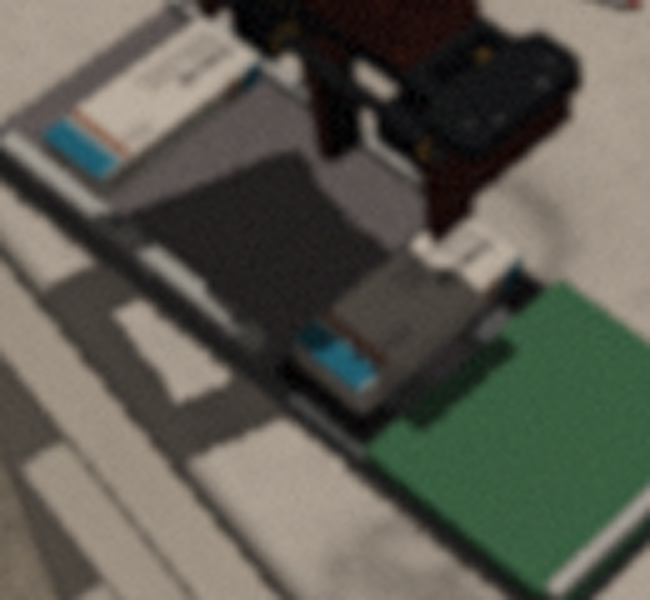

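Run:
```python
from h import *
s=snapshot("scene")
for a in(0,.2,-.2):
  for x,y in((-.023,-.055),(.023,-.055),(.023,.055)):
    p=proj(s,[*g2w(x,y*np.cos(a)+.0008-.02*np.sin(a)),.0535+y*np.sin(a)])[0]
    print(a,x,y,((p-[200,190])*5).round(0))
```

```text
0 -0.023 -0.055 [290. 334.]
0 0.023 -0.055 [357. 388.]
0 0.023 0.055 [521. 249.]
0.2 -0.023 -0.055 [288. 351.]
0.2 0.023 -0.055 [355. 405.]
0.2 0.023 0.055 [513. 241.]
-0.2 -0.023 -0.055 [295. 314.]
-0.2 0.023 -0.055 [363. 368.]
-0.2 0.023 0.055 [526. 259.]
```

Request:
apply_moves(
  plan=[
    [[0, 60, 20, 0], [0, 120, 40, 0], [0, 150, 60, 0], [0, 150, 60, 0], [0, 150, 60, 0]],
  ],
)

```text
time: 6.82
ee_pos: [0.4825, 0.1411, 0.2206]
eef_rot: [105.1, 89.9, -156.5]
force: [-0.9, -0.6, 0.0]
gripper_width: 0.684
```

Run:
```python
from h import *
s=snapshot("scene")
a=cv2.resize(s["color"][220:280,245:325],(800,600),interpolation=cv2.INTER_CUBIC)
cv2.imwrite("pics/k2.png",a)
for a in(0,.2,-.2):
  print(a,*[((proj(s,[*g2w(x,y*np.cos(a)+.0008-.02*np.sin(a)),.0535+y*np.sin(a)])[0]-[245,220])*10).round(0) for x,y in((-.023,-.055),(.023,-.055),(.023,.055),(-.023,.055))])
```

```text
0 [130. 367.] [265. 476.] [592. 198.] [457.  99.]
0.2 [126. 401.] [260. 510.] [576. 182.] [440.  83.]
-0.2 [140. 327.] [276. 435.] [602. 218.] [468. 120.]
```

View pics/k2.png

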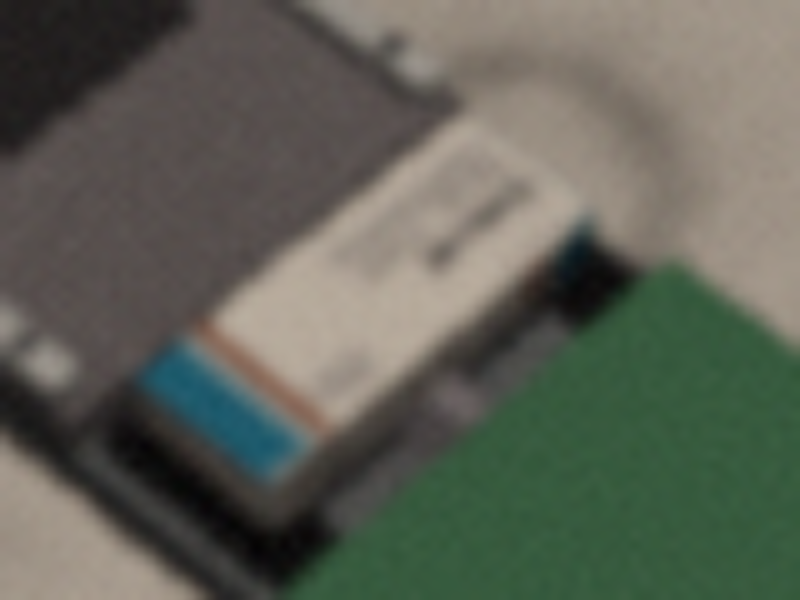

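Corners at (140, 375), (270, 482), (592, 212) and (465, 115) match the level prediction, so this carton is balanced. I regrip it and slide it on.

Request:
apply_moves(
  plan=[
    [[0, -60, -20, 0], [0, -120, -40, 0], [0, -150, -60, 0], [0, -150, -90, 0], [0, -150, -130, 0], [0, -150, -150, 0], [0, -150, -158.5, 0], [0, -150, -158.5, 0], [0, -150, -158.5, 0]],
  ],
)

```text
time: 8.0
ee_pos: [0.4836, -0.0085, 0.0639]
eef_rot: [-102.4, 89.9, -4.1]
force: [-0.5, -0.1, 1.3]
gripper_width: 0.686
```

Request:
apply_moves(
  plan=[
    [[0, 0, 0, 0], [0, 0, 0, 0], [0, 0, 0, 0], [0, 0, 0, 0], [0, 0, 0, 0]],
  ],
  jaw=30,
)

```text
time: 8.62
ee_pos: [0.4836, -0.0081, 0.0639]
eef_rot: [-101.3, 89.9, -2.9]
force: [-0.4, 0.7, 6.5]
gripper_width: 0.527
```

Request:
apply_moves(
  plan=[
    [[2, -15, 0, 0], [5, -35, 0, 0], [8, -55, 0, 0], [11, -75, 0, 0], [13, -87, 0, 0], [13, -88, 0, 0], [13, -88, -0.8, 0], [13, -88, -0.8, 0]],
  ],
)

```text
time: 9.62
ee_pos: [0.4961, -0.0961, 0.0629]
eef_rot: [-175.7, 90.0, -77.3]
force: [-2.3, -4.2, 5.3]
gripper_width: 0.527
```

Request:
apply_moves(
  plan=[
    [[0, 0, 0, 0], [0, 0, 0, 0], [0, 0, 0, 0], [0, 0, 0, 0], [0, 0, 30, 0], [0, 0, 80, 0], [0, 0, 100, 0], [0, 0, 100, 0], [0, 0, 100, 0]],
  ],
  jaw=60,
)

```text
time: 10.75
ee_pos: [0.4955, -0.096, 0.1616]
eef_rot: [69.8, 89.9, 168.1]
force: [0.3, -0.9, 0.4]
gripper_width: 0.683
```

```bash
python3 -c "
from h import *
st=tool();print((g2w(-.1887,.001)-st['ee_pos'][:2])*1e3)"
```

```text
t 10.75 tcp [ 0.4955 -0.096   0.1616] gauge [0.0893 0.0001] zdir 98.38 need spin deg 0.02 rad 0.0004 down [-0.001  0.    -1.   ] w 0.6831937924293263 F [ 0.27 -0.86  0.36] j6 -110.7
[-39.74771987 275.15961319]
```

Request:
apply_moves(
  plan=[
    [[-9, 60, 0, 0], [-18, 120, 0, 0], [-27, 180, 0, 0], [-35, 240, 0, 0], [-39.7, 275, 0, 0], [-39.7, 275, 0, 0], [-39.7, 275, -40, 0], [-39.7, 275, -80, 0], [-39.7, 275, -98.5, 0], [-39.7, 275, -98.5, 0], [-39.7, 275, -98.5, 0]],
  ],
  jaw=70,
)

```text
time: 12.12
ee_pos: [0.4567, 0.1782, 0.0641]
eef_rot: [119.1, 90.0, -142.6]
force: [-0.4, 0.5, 0.1]
gripper_width: 0.799
```

Run:
```python
from h import *
tool()
s=snapshot("scene");t=snapshot("top")
a=np.hstack([cv2.resize(t["color"][245:345,215:415],(800,400)),])
b=cv2.resize(s["color"][180:320,190:370],(257,200))
c=np.zeros((600,800,3),np.uint8);c[:400]=a;c[400:,:257]=b
cv2.imwrite("pics/m1.png",c)
```

```text
t 12.12 tcp [0.4567 0.1782 0.0641] gauge [-0.1877  0.0017] zdir 98.34 need spin deg 0.06 rad 0.0011 down [-0. -0. -1.] w 0.7990929756981962 F [-0.41  0.49  0.13] j6 -78.4
```

View pics/m1.png

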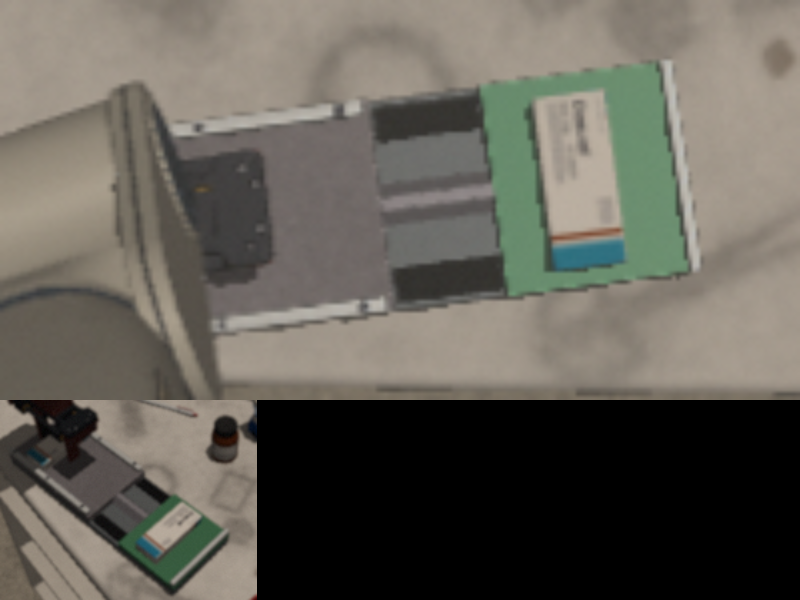

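The even carton lies flat on the green deck (crop 535–622, 90–268) with room all round. Next is the second carton.

Request:
apply_moves(
  plan=[
    [[0, 0, -1, 0], [0, 0, -1, 0], [0, 0, -1, 0], [0, 0, -1, 0], [0, 0, -1, 0], [0, 0, -1, 0]],
  ],
  jaw=30,
  squeeze=25,
)

```text
time: 12.98
ee_pos: [0.4567, 0.179, 0.0633]
eef_rot: [-70.8, 90.0, 27.6]
force: [-1.3, 0.3, 4.8]
gripper_width: 0.526
```

```bash
python3 -c "
from h import *
st=tool();print((g2w(.0005,.0008)-st['ee_pos'][:2])*1e3)"
```

```text
t 12.97 tcp [0.4567 0.179  0.0633] gauge [-0.1884  0.0018] zdir 98.38 need spin deg 0.02 rad 0.0003 down [ 0.  0. -1.] w 0.5263150714134648 F [-1.35  0.25  4.79] j6 -78.4
[  26.57958242 -187.05437564]
```

Request:
apply_moves(
  plan=[
    [[2, -12, 0.5, 0], [5, -34, 0.5, 0], [8, -56, 0.5, 0], [11, -78, 0.5, 0], [14, -100, 0.5, 0], [17, -122, 0.5, 0], [20.5, -144, 0.5, 0], [23.5, -166, 0.5, 0], [26, -182, 0.5, 0], [26.6, -187, 0.5, 0], [26.6, -187, 0.5, 0], [26.6, -187, 0, 0], [26.6, -187, 0, 0]],
  ],
)

```text
time: 14.6
ee_pos: [0.4829, -0.0077, 0.0629]
eef_rot: [78.1, 90.0, 176.5]
force: [0.2, 0.5, -2.0]
gripper_width: 0.522
```

```bash
python3 -c "
from h import *
tool()"
```

```text
t 14.6 tcp [ 0.4829 -0.0077  0.0629] gauge [0.0001 0.0006] zdir 98.43 need spin deg -0.03 rad -0.0005 down [-0.  0. -1.] w 0.5218203033749322 F [ 0.22  0.54 -1.98] j6 -100.8
```

Release, wait, rise and back off for the look.

Request:
apply_moves(
  plan=[
    [[0, 0, 0, 0], [0, 0, 0, 0], [0, 0, 0, 0], [0, 0, 0, 0], [0, 0, 0, 0], [0, 0, 0, 0], [0, 0, 0, 0], [0, 0, 30, 0], [0, 0, 80, 0], [0, 50, 110, 0], [0, 100, 130, 0], [0, 150, 150, 0], [0, 150, 150, 0], [0, 150, 150, 0], [0, 150, 150, 0], [0, 150, 150, 0]],
  ],
  jaw=60,
)

```text
time: 16.6
ee_pos: [0.4828, 0.1407, 0.2124]
eef_rot: [98.2, 89.9, -163.6]
force: [-0.5, -0.7, -0.0]
gripper_width: 0.686
```

Run:
```python
from h import *
tool()
s=snapshot("scene")
a=cv2.resize(s["color"][220:280,245:325],(800,600),interpolation=cv2.INTER_CUBIC)
cv2.imwrite("pics/k3.png",a)
```

```text
t 16.6 tcp [0.4828 0.1407 0.2124] gauge [-0.1468  0.0222] zdir 98.28 need spin deg 0.12 rad 0.0021 down [-0.001 -0.    -1.   ] w 0.6864475103034526 F [-0.45 -0.73 -0.01] j6 -83.4
```

View pics/k3.png

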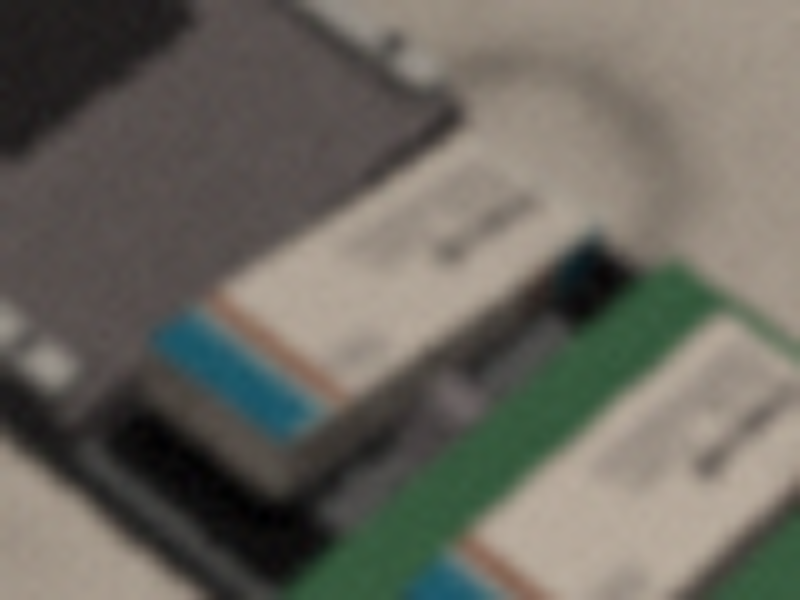

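The near, teal end is raised (corners (150, 340) and (285, 440)) and the far end has dropped, matching the −0.2 rad prediction. This carton is rejected. I grip it 20 mm towards its heavy end.

Request:
apply_moves(
  plan=[
    [[7, -50, -20, 0], [14, -100, -40, 0], [19.8, -147, -60, 0], [19.8, -147, -90, 0], [19.8, -147, -125, 0], [19.8, -147, -151, 0], [19.8, -147, -151, 0], [19.8, -147, -151, 0], [19.8, -147, -151, 0]],
  ],
)

```text
time: 17.77
ee_pos: [0.5036, -0.0052, 0.0631]
eef_rot: [-99.8, 89.9, -1.5]
force: [-0.3, 0.5, 0.3]
gripper_width: 0.687
```

Request:
apply_moves(
  plan=[
    [[0, 0, 0, 0], [0, 0, 0, 0], [0, 0, 0, 0], [0, 0, 0, 0], [0, 0, 0, 0], [0, 0, 0, 0]],
  ],
  jaw=30,
  squeeze=40,
)

```text
time: 18.52
ee_pos: [0.5033, -0.0051, 0.0626]
eef_rot: [-97.3, 89.9, 1.0]
force: [-1.3, 0.6, 6.7]
gripper_width: 0.522
```

Request:
apply_moves(
  plan=[
    [[0, 0, 15, 0], [0, 0, 40, 0], [0, 0, 70, 0], [0, 0, 100, 0], [0, 0, 100, 0], [0, 0, 100, 0], [0, 0, 100, 0]],
  ],
)

```text
time: 19.4
ee_pos: [0.502, -0.0052, 0.161]
eef_rot: [80.2, 89.9, 178.6]
force: [-0.3, -0.4, -1.4]
gripper_width: 0.524
```

Run:
```python
from h import *
st=tool()
# carton centre sits -20mm along uy from the tcp
print((np.array([.557,-.337])+.02*uy-st["ee_pos"][:2])*1e3)
s=snapshot("scene");cv2.imwrite("pics/l1.png",cv2.resize(s["color"][140:300,200:400],(800,600)))
```

```text
t 19.4 tcp [ 0.502  -0.0052  0.161 ] gauge [0.0004 0.0198] zdir 98.38 need spin deg 0.02 rad 0.0004 down [-0.002  0.    -1.   ] w 0.5242344365723975 F [-0.26 -0.41 -1.42] j6 -100.3
[  74.73928175 -328.89896471]
```

View pics/l1.png

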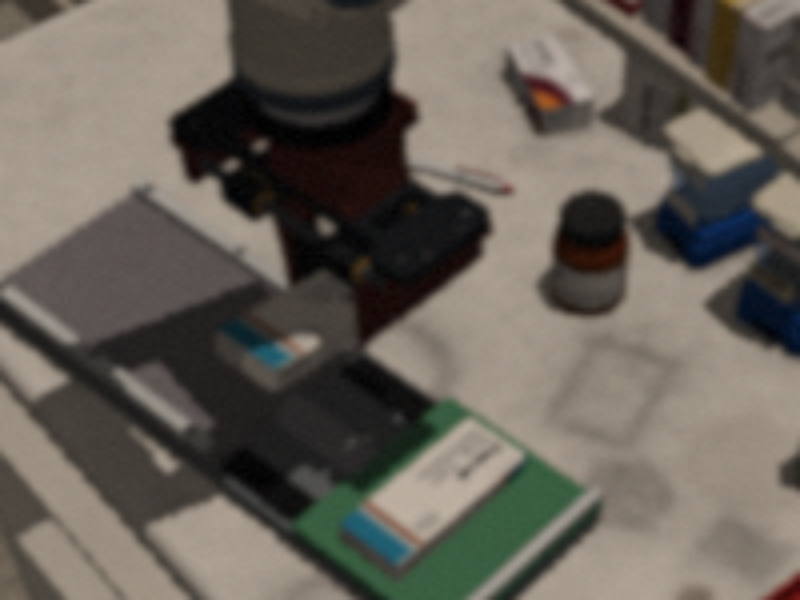

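Request:
apply_moves(
  plan=[
    [[10, -40, 0, 0], [24, -95, 0, 0], [38, -150, 0, 0], [52, -205, 0, 0], [63, -260, 0, 0], [71, -310, 0, 0], [74.5, -329, 0, 0], [74.5, -329, -30, 0], [74.5, -329, -70, 0], [74.5, -329, -100, 0], [74.5, -329, -112, 0], [74.5, -329, -117, 0], [74.5, -329, -117, 0], [74.5, -329, -117, 0], [74.5, -329, -117, 0]],
  ],
)

```text
time: 21.32
ee_pos: [0.5778, -0.3345, 0.046]
eef_rot: [-129.4, 89.9, -31.1]
force: [0.3, 0.7, -0.6]
gripper_width: 0.525
```

Request:
apply_moves(
  plan=[
    [[0, 0, -2, 0], [0, 0, -4, 0], [0, 0, -6, 0], [0, 0, -6, 0], [0, 0, -6, 0]],
  ],
)

```text
time: 21.95
ee_pos: [0.577, -0.3344, 0.0405]
eef_rot: [97.2, 90.0, -164.4]
force: [-6.9, 1.6, 11.8]
gripper_width: 0.523
```

Request:
apply_moves(
  plan=[
    [[0, 0, 0, 0], [0, 0, 0, 0], [0, 0, 0, 0], [0, 0, 0, 0], [0, 0, 0, 0], [0, 0, 20, 0], [0, 0, 60, 0], [0, 0, 110, 0], [0, 0, 150, 0], [-50, 0, 170, 0], [-100, 30, 180, 0], [-150, 60, 180, 0], [-150, 100, 180, 0], [-150, 100, 180, 0], [-150, 100, 180, 0]],
  ],
  jaw=62,
)

```text
time: 23.82
ee_pos: [0.4282, -0.2348, 0.2201]
eef_rot: [-133.8, 89.9, -35.4]
force: [0.4, 0.3, 0.0]
gripper_width: 0.706
```

Run:
```python
from h import *
tool()
s=snapshot("scene");t=snapshot("top")
c=np.zeros((600,800,3),np.uint8)
c[:,:500]=cv2.resize(s["color"][230:400,270:470],(500,425)).shape and cv2.copyMakeBorder(cv2.resize(s["color"][230:400,270:470],(500,425)),0,175,0,0,cv2.BORDER_CONSTANT)
c[:400,500:]=cv2.resize(t["color"][225:315,415:485],(300,386)).shape and cv2.resize(t["color"][225:315,415:485],(300,400))
c[430:,:500]=cv2.resize(t["color"][240:325,300:500],(500,170))
cv2.imwrite("pics/f1.png",c)
# teal patches in top view
hsv=cv2.cvtColor(t["color"],cv2.COLOR_BGR2HSV);H,S,V=cv2.split(hsv)
m=((H>85)&(H<110)&(S>100)).astype(np.uint8);m[:225]=0;m[340:]=0;m[:,:300]=0;m[:,490:]=0
for k in cv2.findContours(m,cv2.RETR_EXTERNAL,cv2.CHAIN_APPROX_NONE)[0]:
    if cv2.contourArea(k)<20: continue
    (u,v),wh,a=cv2.minAreaRect(k)
    for z in(.024,.0525):
        q=ray(t,(u,v),z)[0]; e=ray(t,cv2.boxPoints(((u,v),wh,a)),z)[:,:2]; L=sorted(np.linalg.norm(e-np.roll(e,1,0),axis=1))
        ctr=q[:2]+.0483*uy
        print((u,v),z,"ctr",ctr.round(4),"g",w2g(ctr).round(4),"tray",(ctr-[.557,-.337]).round(4),np.round(L,4))
```

```text
t 23.82 tcp [ 0.4282 -0.2348  0.2201] gauge [ 0.2167 -0.0868] zdir 98.42 need spin deg -0.02 rad -0.0003 down [ 0.002 -0.001 -1.   ] w 0.7061689464239562 F [0.36 0.34 0.04] j6 -128.5
(361.6199645996094, 308.3399658203125) 0.024 ctr [ 0.4961 -0.0976] g [0.0909 0.0004] tray [-0.0609  0.2394] [0.0137 0.0137 0.0449 0.045 ]
(361.6199645996094, 308.3399658203125) 0.0525 ctr [ 0.4952 -0.0957] g [ 0.0889 -0.0001] tray [-0.0618  0.2413] [0.0134 0.0134 0.044  0.044 ]
```

View pics/f1.png

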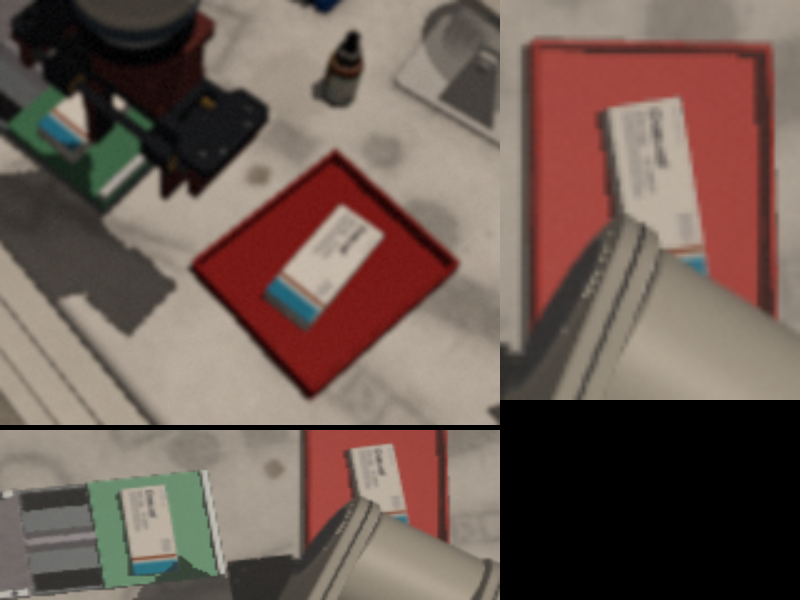

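The rejected carton lies flat inside the tray, clear of its walls. The even carton is on green at gauge x ≈ 89 mm, y ≈ 0. The arm is clear, so I hand in.

```bash
python3 -c "
from plant import *
print(close_job(),state()['time'])"
```

```text
the job is handed in; nothing more can be done
the job is handed in; nothing more can be done
```

I tested both cartons and handed the job in at about 24 s of the 70 s allowed. The job reports no verdict.

- **First carton:** I gripped it, slid it to the knife edge and let go. It stayed level in the scene view (corners matched the level prediction), so I slid it on to the green outfeed.
- **Second carton:** I slid it to the knife edge the same way. Its far end dropped, matching the 0.2 rad prediction, so I lifted it from the knife edge and laid it in the red tray.

**Last checks:**
- The even carton measured at gauge x ≈ 89 mm, y ≈ 0, flat on the green deck.
- The rejected carton looked flat near the middle of the tray, clear of its walls. This was judged from the pictures only, because the arm partly hid its teal band from the top camera and I got no numbers for it.
- The gripper was raised clear, with about zero force on the tool.
- The bottles and tape roll were never approached, but I did not measure their final positions.

**Odd reading:** closing the jaws showed about 5–7 N upward on the tool, so the fingers or carton were pressing lightly on the deck. It caused no visible harm.

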